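# Brush out the dust cup and hold the brush over the suction port

### The job

Lift the long round brush out of its wooden stand and brush out the empty steel dust cup with it: upright down inside nearly to the bottom, up to about the rim, and down nearly to the bottom again. Then carry the brush over the row of thread cones, clear of them, to the suction port and stop with it upright and centred above the open mouth, the end of the bristles about 15 mm above the rim and not touching, and finish like that, still holding the brush there. Leave the cup standing where it is and do not disturb the cones or the other things on the bench.

Things in the scene. Friction and masses are not known exactly. Their poses are not given: they have to be found in the camera images.
- brush: Long round brush, 200 mm long overall, about 0.12 kg, standing upright with its bristles down in the hole of the wooden stand. Origin at the centre of the flat lower end of the bristles; z runs up along the brush to the handle's end. Black stiff bristle head, 28 mm diameter, from 0 to 66 mm; metal neck, 16 mm diameter, to 80 mm; round pale wooden handle, 21 mm diameter, from 80 to 200 mm. Treat the bristles as rigid.
- holder: Wooden stand of the brush, a fixed block 70 x 70 x 60 mm high with one round hole straight down in the middle of its top, 32 mm diameter and 50 mm deep; the brush stands on the bottom of the hole, 10 mm above the bench, so its handle's end is 210 mm above the bench. Origin at the centre of the underside, z up. It may be on the left or the right side of the cones.
- cup: Empty open steel cup standing loose on the bench, round, 95 mm high, outer diameter 74 mm at the foot and 82 mm at the rim, wall 3 mm, so 68 mm or more wide inside; about 0.45 kg. Its inner floor is 5 mm above its underside. Origin at the centre of the underside, z up. No base plate (the suction port has one).
- port: Suction port fixed to the bench: a square grey base plate 110 x 110 x 8 mm with four bolt heads and, in its middle, an upright grey pipe 56 mm in diameter that widens upward into a round funnel mouth. Origin at the centre of the underside, z up; 85 mm high overall. It stands on the other side of the cones from the cup; which side is which varies.
- port_mouth (a point): Centre of the port's open mouth, in the plane of its rim, 85 mm above the bench. The mouth is 84 mm in outer and about 78 mm in inner diameter, open upward.
- rack: Row of four thread cones (60 mm diameter, 98 mm high, their cardboard tubes up to 118 mm above the bench) fixed on a dark steel strip 300 x 80 x 14 mm, standing between the cup and the port. Origin at the centre of the underside; x runs along the row, y across it, z up. Fixed to the bench.
- can: Upright spray can, 52 mm diameter, 140 mm high, a bystander on the side opposite to the wooden stand. Origin at the centre of its underside.
- jar: Jar with a black lid, 68 mm diameter, 85 mm high, a bystander at the left edge of the work, beyond the cup or port there. Origin at the centre of its underside.
- mallet: Hammer lying on the bench, a bystander at the right edge of the work. Origin at the underside of the hammer's middle.

How it is judged:
By the outcome, as a careful person would: the job done as asked, in the order asked, and still so for the second after the job is handed in, while the arm keeps its last pose, push and grip.
It also fails if it takes over 64 s, if anything falls off the work surface, if the arm or the gripper's body presses on something with over 40 N, if the wrist force passes 120 N, or if a joint passes its speed limit or range.

### The arm

A 6-joint arm with a two-finger parallel gripper is mounted at the origin on the work surface. World frame = base frame: x ahead of the robot, y to its left, z up, the work surface at z = 0. Lengths are in m, angles in rad, forces in N, time in s.
With the tool pointing down it reaches from about 0.35 to 0.975 m from the base axis. Payload 17.4 kg.
Tool frame: the origin (TCP) lies midway between the tips of the shut fingers; the grasp point (between the pads) lies 19 mm behind it (arm.hold_point_z is the distance from the TCP to the grasp point, in m); z points along the fingers, y is the line along which they close (so a half turn about z gives the same grasp; the last joint's range is limited). The gripper opens to 85 mm and grips with 20 to 120 N. Pads are 22 mm wide; open, the fingers measure 114 mm over their backs; the gripper's body (76 mm by 85 mm) begins 54 mm behind the grasp point. The pads swing forward as they close: fully open they stand 13 mm farther back than shut.
Start: joints at [-1.301, 0.116, 1.442, -0, 1.584, -0.038], TCP at [0.204, -0.643, 0.231] pointing down, gripper open.
Joint ranges: [-2.83, 2.83], [-0.83, 2.19], [0.07, 2.5], [-1.14, 4.28], [0.01, 3], [-2.97, 2.97]. Speed limits (rad/s): [1.89, 1.89, 2.22, 3.14, 3.14, 3.14].

### API

Orientations are given as a unit quaternion [w, x, y, z].
In Python, from bench import get_state, snapshot, camera_model, arm gives the robot as it stands.
- The arm moves only by the tool carry_out, never from a script. Its argument "deltas" is a list of rows, each a list of 3 entries, a list of its own where there are three numbers: the opening, from -1 (shut) to 1 (fully open), then the shift along the tool's x, y, z as a fraction of full scale, then the turn about the tool's z as a fraction of full scale. In form: [[claw, [tx, ty, tz], roll], ...]. A call has exactly 8 rows; each row shifts and turns the commanded pose from where the row before left it, along the tool's axes as they then stand; what a row does not reach is not made up. Full scale, the value 1, is 0.3 m for a shift and 2 rad for a turn. A row lasts 1/10 s, in which the tool goes at most 50 mm and 8.59 degrees, less where a joint would pass 70% of its speed; a pose out of reach is approached as far as the arm can. A call with a number of a shift or a turn outside -1 to 1 is refused whole. A call with a gripper value outside its range is refused whole. The fingers move at their own pace and stop on an object; the grip force is fixed at half the most. Time passes only in rows, so rows that do not move let the fingers close, or fill a call up. It gives the time, the measured TCP pose, the force, the opening and the grip force at its end, in the units of the state.
- get_state(): the state, without advancing time (a new reading comes with each control period).
- snapshot(name): name is "scene" or "top" or "wrist"; returns the picture (384x512x3 uint8, blue, green, red); there is no depth.
- camera_model(name): a dict with "vfov" (degrees; the focal length in pixels is half the picture's height over the tangent of half this angle, whatever the lens; pixels are square), "cx", "cy" (the principal point, pixels), "R" (3x3) and "t" (3): a world point X has camera coordinates R X + t. Camera axes: x right, y down, z forward; pixel columns grow to the right and rows downward; lengths in m; the calibration is good to about 2 mm. The wrist camera is an equidistant fisheye: a pixel r from the principal point sees the ray r / f radians off the axis. A picture is of the moment at which its call begins: read the wrist's pose just before it. camera_model takes no time and is no camera call; for the wrist camera it gives the pose at the moment of the call.
- arm.finish_job(): hands the job in; it is judged then, once.
The state is a dict: "t": time; "qpos": joint angles; "qd": joint speeds; "joint_efforts": joint torques, N m; "tool_pos": TCP position; "tcp_rot": TCP orientation; "wrist_force": force on the tool from outside, world axes, zero at the start; "moment": the same for the moment, N m; "gripper_width": finger opening in m; "grasp_force": force on a finger pad.
Only numpy, scipy, OpenCV 4.12 (cv2) and the standard library are available. Lean on these libraries where they do the work, as an engineer would, in place of code of your own. Each camera call takes 0.05 s, during which the arm holds its last target. There are 200 camera calls.

## Working session

There is one attempt and no reset: what is moved stays moved. The work goes in short steps, Python scripts to look and compute and a tool call to move; the robot and the scene stay as the last step left them, time stands still between calls to the robot, and variables do not carry over. Pictures are saved under pics/ and viewed, at most 10 in all, crops included, and the job is handed in when it is done.

Besides the shell and the picture viewer there is one more tool, called after "Call:" in YAML: its name, and indented under it one key for each argument. carry_out: Moves the arm, as the interface text tells. Its arguments: {"type":"object","properties":{"deltas":{"type":"array"}},"required":["deltas"]}

```bash
mkdir -p pics; python3 - <<'E'
from bench import *
import cv2,json
s=get_state();print({k:s[k] for k in('t','tool_pos','tcp_rot','gripper_width')}, arm.hold_point_z)
for n in('scene','top'):
    cv2.imwrite(f'pics/{n}0.png',cv2.resize(snapshot(n),(800,600),interpolation=cv2.INTER_CUBIC)); print(n,camera_model(n))
E
```

```text
{'t': 0.0, 'tool_pos': array([ 0.20443806, -0.64309011,  0.23053317]), 'tcp_rot': array([-5.88915092e-04,  9.88182221e-01,  1.53282579e-01, -4.88808737e-05]), 'gripper_width': 0.08553748186734207} 0.0187
scene {'vfov': 48.611568282448864, 'cx': 251.61123655451644, 'cy': 191.5511370139186, 'R': array([[ 0.39989864,  0.9165413 , -0.00575547],
       [ 0.75203628, -0.33169969, -0.56957594],
       [-0.52394896,  0.22344432, -0.82191856]]), 't': array([-0.16581061, -0.30994319,  1.4716159 ])}
top {'vfov': 43.73360255534283, 'cx': 254.7529932644011, 'cy': 193.00370027103935, 'R': array([[-0.01705907, -0.99970221,  0.01744907],
       [-0.9973449 ,  0.01577797, -0.07109301],
       [ 0.07079652, -0.01861553, -0.99731706]]), 't': array([-0.0158002 ,  0.46294509,  1.29028791])}
```

View pics/scene0.png

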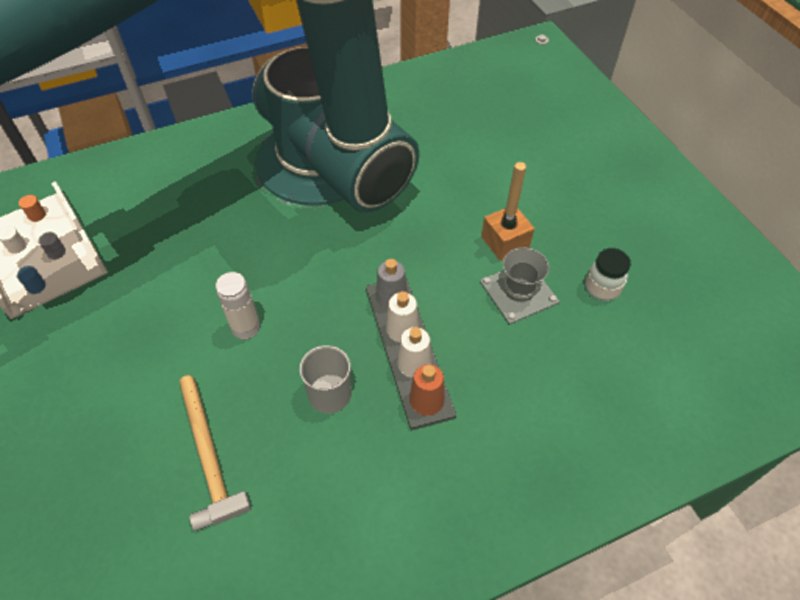

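View pics/top0.png

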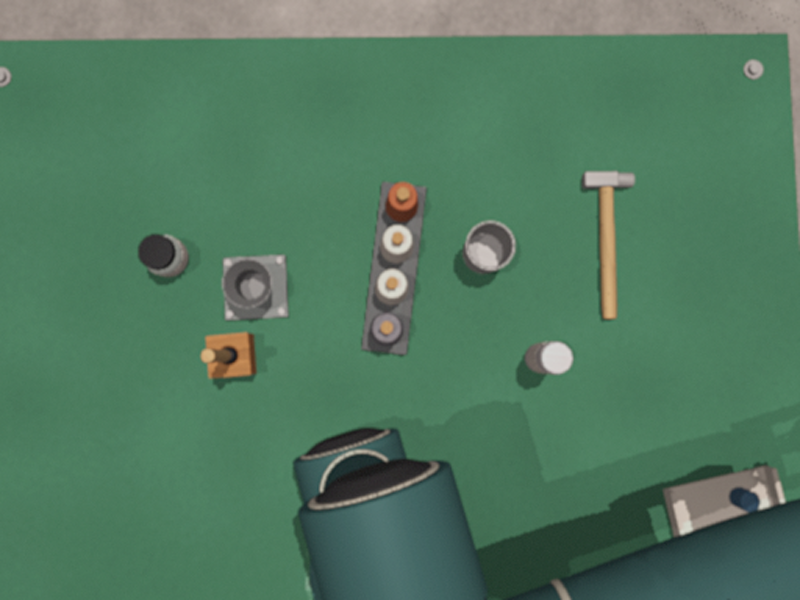

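The scene view shows the brush tip near (520,166), the port mouth near (525,268), the cup rim near (326,367) and the cones at x 390–430. In the top view the brush tip is near (208,356), the port mouth near (247,284) and the cup rim near (490,246). So the brush and port are on the left and the cup is on the right. Next I'll enlarge the crops.

```bash
cat > h.py <<'E'
import numpy as np
from bench import camera_model
def ray(n,uv,m=None):
    m=m or camera_model(n); f=192/np.tan(np.radians(m['vfov'])/2)
    d=np.array([(uv[0]-m['cx']),(uv[1]-m['cy']),0.])/f
    if n=='wrist':
        r=np.hypot(*d[:2]); d=np.array([*(d[:2]*(np.sin(r)/r if r>0 else 1)),np.cos(r)])
    else: d[2]=1
    R=np.array(m['R']); d=R.T@d
    return -R.T@np.array(m['t']), d/np.linalg.norm(d)
def tri(obs):  # list of (origin,dir) -> point, residual mm
    A=sum(np.eye(3)-np.outer(d,d) for o,d in obs); b=sum((np.eye(3)-np.outer(d,d))@o for o,d in obs)
    p=np.linalg.solve(A,b)
    return p.round(4),[round(1e3*np.linalg.norm(np.cross(p-o,d)),1) for o,d in obs]
def at_z(od,z): o,d=od; return (o+d*(z-o[2])/d[2]).round(4)
def proj(n,X):
    m=camera_model(n); f=192/np.tan(np.radians(m['vfov'])/2); c=np.array(m['R'])@X+m['t']; return (c[:2]/c[2]*f+[m['cx'],m['cy']]).round(1)
E
python3 - <<'E'
import cv2,numpy as np
from bench import *
rows=[]
for n,cs in(('scene',[(332,118),(336,175),(208,240)]),('top',[(140,228),(160,183),(313,158)])):
    im=snapshot(n); r=[]
    for x,y in cs:
        x0,y0=x-22,y-25
        c=cv2.resize(im[y0:y0+50,x0:x0+44],None,fx=6,fy=6,interpolation=cv2.INTER_CUBIC)
        for k in range(0,50,10):
            cv2.putText(c,str(y0+k),(0,k*6+8),0,.3,(0,255,255),1); cv2.line(c,(0,k*6),(5,k*6),(0,255,255),1)
            if k<44: cv2.putText(c,str(x0+k),(k*6,298),0,.3,(255,255,0),1); cv2.line(c,(k*6,285),(k*6,290),(255,255,0),1)
        r.append(c)
    rows.append(np.hstack(r))
cv2.imwrite('pics/crops.png',np.vstack(rows))
E
```

```text
(no output)
```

View pics/crops.png

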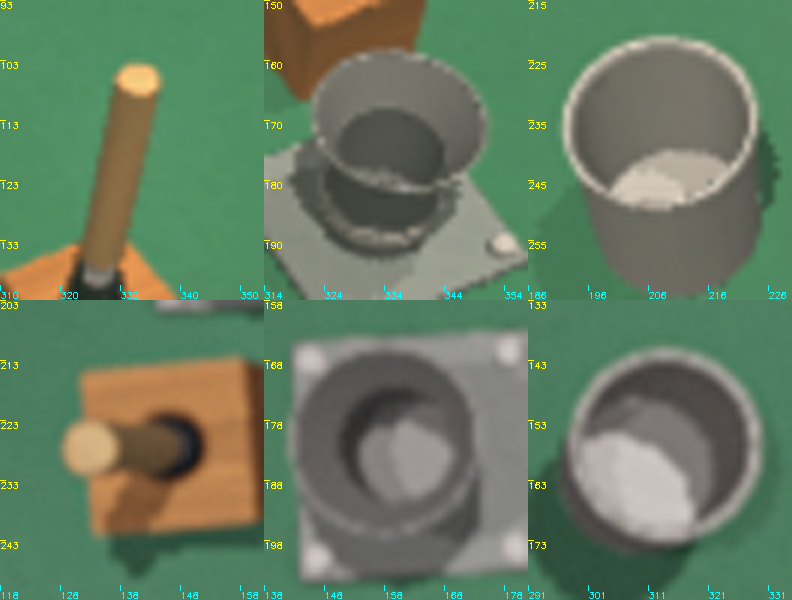

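The crops put the brush end at scene (332.6,105.8) and top (132.8,227.2). The port mouth is at scene (336.2,169.6) and top (157.5,181.3), and the cup rim at scene (207.6,235) and top (313.4,156.8).

```bash
python3 - <<'E'
from h import *
P={'brush':((332.6,105.8),(132.8,227.2)),'port':((336.2,169.6),(157.5,181.3)),'cup':((207.6,235),(313.4,156.8))}
for k,v in zip(('c1','c2','c3','c4'),(((391,265),(386,327)),((403,299),(391,283)),((415,334),(397,239)),((428,372),(403,194)))): P[k]=[np.array(q)*.64 for q in v]
P['can']=[np.array(q)*.64 for q in((231,283),(556,357))]
for k,(a,b) in P.items(): print(k,*tri([ray('scene',a),ray('top',b)]))
print('hole',at_z(ray('top',(148,227)),.06))
from scipy.spatial.transform import Rotation as Ro
from bench import get_state
q=get_state()['tcp_rot'];print(Ro.from_quat(np.roll(q,-1)).as_matrix().round(3))
E
```

```text
brush [0.3739 0.2619 0.2089] [np.float64(1.0), np.float64(1.0)]
port [0.4919 0.2282 0.0812] [np.float64(1.2), np.float64(1.2)]
cup [ 0.5486 -0.1771  0.0915] [np.float64(1.4), np.float64(1.4)]
c1 [ 0.4147 -0.0024  0.1102] [np.float64(1.0), np.float64(1.0)]
c2 [ 0.4865 -0.0115  0.1059] [np.float64(0.8), np.float64(0.8)]
c3 [ 0.5586 -0.0224  0.1069] [np.float64(0.7), np.float64(0.7)]
c4 [ 0.6323 -0.0336  0.1101] [np.float64(0.9), np.float64(0.9)]
can [ 0.3619 -0.2703  0.1387] [np.float64(0.8), np.float64(0.8)]
hole [0.3748 0.2583 0.06  ]
[[ 0.953  0.303 -0.   ]
 [ 0.303 -0.953  0.001]
 [ 0.    -0.001 -1.   ]]
```

Call:
carry_out:
  deltas:
    - [1,[0,0,-0.04],0.05]
    - [1,[0,0,-0.04],0.05]
    - [1,[0,0,-0.04],0.054]
    - [1,[0.12,-0.11,0],0]
    - [1,[0.12,-0.11,0],0]
    - [1,[0.12,-0.11,0],0]
    - [1,[0.12,-0.11,0],0]
    - [1,[0.12,-0.11,0],0]

```text
t: 1.0
tool_pos: [0.3856, -0.4767, 0.2673]
tcp_rot: [0.0, 1.0, -0.0, 0.0]
wrist_force: [-0.1, -0.6, 1.3]
gripper_width: 0.0853
grasp_force: 0.0
```

Call:
carry_out:
  deltas:
    - [1,[0.03,-0.155,0],0]
    - [1,[0.03,-0.155,0],0]
    - [1,[0.03,-0.155,0],0]
    - [1,[0.03,-0.155,0],0]
    - [1,[0,-0.155,0],0]
    - [1,[0,-0.155,0],0]
    - [1,[0,-0.155,0],0]
    - [1,[0,-0.155,0],0]

```text
t: 1.8
tool_pos: [0.4201, -0.1046, 0.2673]
tcp_rot: [0.0, 1.0, -0.0, 0.0]
wrist_force: [1.2, 0.1, 1.3]
gripper_width: 0.0852
grasp_force: 0.0
```

Call:
carry_out:
  deltas:
    - [1,[0,-0.14,0],0]
    - [1,[0,-0.15,0],0]
    - [1,[0,-0.15,0],0]
    - [1,[-0.03,-0.14,0],0]
    - [1,[-0.03,-0.1,0],0]
    - [1,[-0.03,-0.05,0],0]
    - [1,[0,-0.02,0],0]
    - [1,[0,0,0],0]

```text
t: 2.6
tool_pos: [0.3937, 0.119, 0.2673]
tcp_rot: [0.0, 1.0, 0.001, 0.0]
wrist_force: [-0.7, -1.3, -0.5]
gripper_width: 0.0853
grasp_force: 0.0
```

```bash
python3 - <<'E'
import cv2,pickle
from bench import *
m=camera_model('wrist'); im=snapshot('wrist'); pickle.dump(m,open('m1.pkl','wb')); print(m)
cv2.imwrite('pics/w1.png',cv2.resize(im,(800,600),interpolation=cv2.INTER_CUBIC))
E
```

```text
{'vfov': 65.70646984690485, 'cx': 258.39846384632847, 'cy': 191.04770725746837, 'R': array([[ 9.70835954e-04, -9.99999505e-01, -2.19156582e-04],
       [-9.48691550e-01, -9.90321987e-04,  3.16201457e-01],
       [-3.16201517e-01, -9.90677455e-05, -9.48692042e-01]]), 't': array([0.11892939, 0.32025432, 0.53958126])}
```

View pics/w1.png

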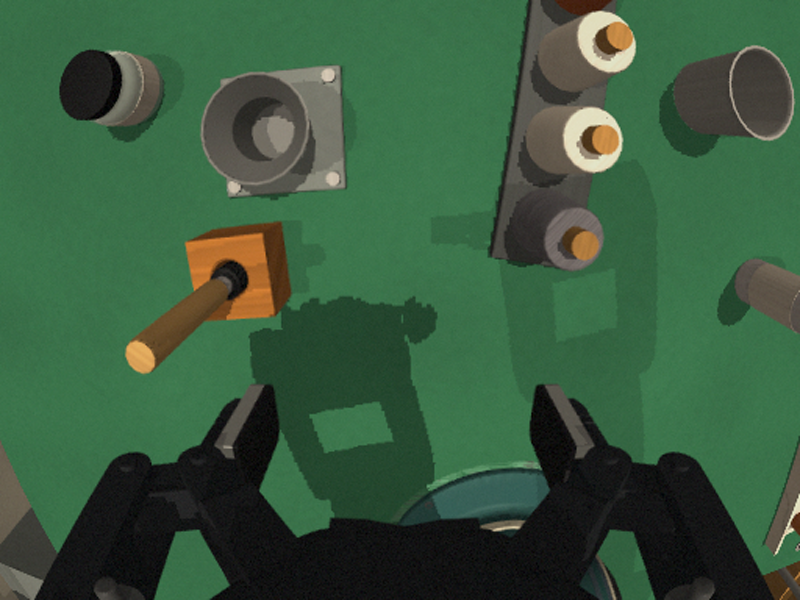

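The wrist view shows the brush end at (141,357), the port mouth centre at (256.5,128.5) and the cup rim centre at (761,92.5).

```bash
python3 - <<'E'
from h import *
import pickle
m=pickle.load(open('m1.pkl','rb'))
W=lambda q: ray('wrist',np.array(q)*.64-.2,m)
P={'brush':((332.6,105.8),(132.8,227.2),(141,357)),'port':((336.2,169.6),(157.5,181.3),(256.5,128.5)),'cup':((207.6,235),(313.4,156.8),(761,92.5))}
for (k,(a,b,c)),z in zip(P.items(),(.21,.085,.095)):
    o=[ray('scene',a),ray('top',b),W(c)]; print(k,*tri(o),[at_z(x,z)[:2] for x in o])
E
```

```text
brush [0.3739 0.2619 0.209 ] [np.float64(1.0), np.float64(1.1), np.float64(0.1)] [array([0.3745, 0.2601]), array([0.3744, 0.2626]), array([0.3742, 0.2612])]
port [0.4925 0.227  0.0817] [np.float64(0.7), np.float64(2.2), np.float64(2.0)] [array([0.4938, 0.225 ]), array([0.4921, 0.2286]), array([0.4929, 0.224 ])]
cup [ 0.5488 -0.1771  0.0918] [np.float64(1.5), np.float64(1.4), np.float64(0.3)] [array([ 0.55  , -0.1788]), array([ 0.5485, -0.1753]), array([ 0.5483, -0.1741])]
```

Call:
carry_out:
  deltas:
    - [1,[-0.015,-0.08,0],0]
    - [1,[-0.015,-0.12,0],0]
    - [1,[-0.015,-0.12,0],0]
    - [1,[-0.02,-0.09,0],0]
    - [1,[0,-0.05,0],0]
    - [1,[0,-0.015,0],0]
    - [1,[0,0,0],0]
    - [1,[0,0,0],0]

```text
t: 3.45
tool_pos: [0.3747, 0.2602, 0.2673]
tcp_rot: [0.0, 1.0, -0.001, 0.0]
wrist_force: [0.3, -0.3, -0.5]
gripper_width: 0.0856
grasp_force: 0.0
```

```bash
python3 - <<'E'
import cv2
from h import *
from bench import *
print(get_state()['tool_pos'])
m=camera_model('wrist'); im=snapshot('wrist')
f=192/np.tan(np.radians(m['vfov'])/2)
c=m['R']@np.array([.3742,.2615,.21])+m['t']; th=np.arctan2(np.hypot(c[0],c[1]),c[2]); p=c[:2]/np.hypot(c[0],c[1])*th*f+[m['cx'],m['cy']]
print(p); im=im.copy(); cv2.circle(im,tuple(int(x) for x in p.round()),1,(0,0,255),-1)
cv2.imwrite('pics/w2.png',cv2.resize(im,(800,600),interpolation=cv2.INTER_CUBIC))
E
```

```text
[0.37465068 0.26020553 0.26731912]
[256.93385063 209.5323945 ]
```

View pics/w2.png

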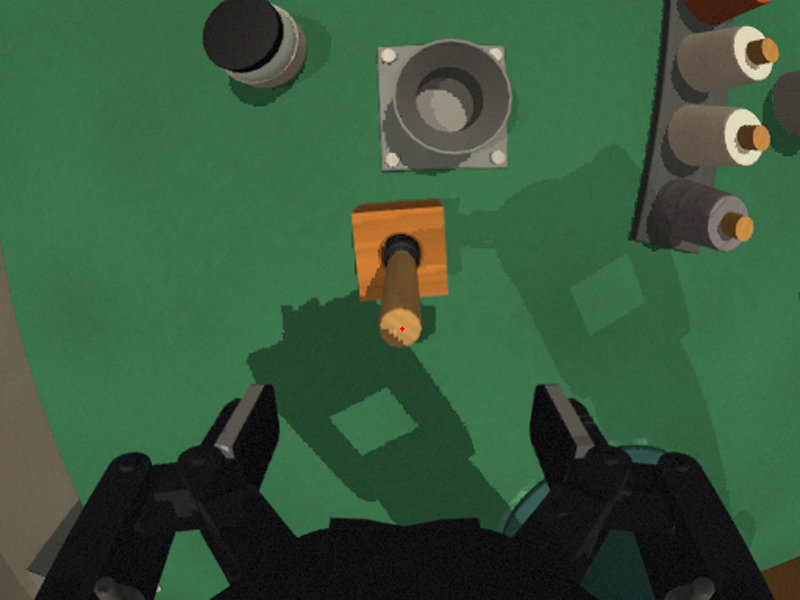

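The brush end is at (401,328), which matches the predicted mark at (402,329). The port mouth centre is near (453.5,96.5). I'll descend now.

Call:
carry_out:
  deltas:
    - [1,[0,-0.004,0.05],0]
    - [1,[0,0,0.07],0]
    - [1,[0,0,0.08],0]
    - [1,[0,0,0.08],0]
    - [1,[0,0,0.06],0]
    - [1,[0,0,0.03],0]
    - [1,[0,0,0.017],0]
    - [1,[0,0,0],0]

```text
t: 4.3
tool_pos: [0.3742, 0.2622, 0.1509]
tcp_rot: [0.0, 1.0, -0.0, -0.0]
wrist_force: [1.1, -0.3, -0.0]
gripper_width: 0.0852
grasp_force: 0.0
```

Call:
carry_out:
  deltas:
    - [-1,[0,0,0],0]
    - [-1,[0,0,0],0]
    - [-1,[0,0,0],0]
    - [-1,[0,0,0],0]
    - [-1,[0,0,0],0]
    - [-1,[0,0,0],0]
    - [-1,[0,0,0],0]
    - [-1,[0,0,0],0]

```text
t: 5.1
tool_pos: [0.3743, 0.2625, 0.1516]
tcp_rot: [-0.0, 1.0, -0.0, 0.0]
wrist_force: [-0.5, 0.0, 5.0]
gripper_width: 0.0199
grasp_force: 58.7
```

Call:
carry_out:
  deltas:
    - [-1,[0,0,-0.02],0]
    - [-1,[0,0,-0.05],0]
    - [-1,[0,0,-0.08],0]
    - [-1,[0,0,-0.1],0]
    - [-1,[0,0,-0.1],0]
    - [-1,[0,0,-0.08],0]
    - [-1,[0,0,-0.05],0]
    - [-1,[0,0,-0.02],0]

```text
t: 5.9
tool_pos: [0.3743, 0.2625, 0.303]
tcp_rot: [-0.0, 1.0, -0.0, 0.001]
wrist_force: [0.4, 0.3, -2.2]
gripper_width: 0.0198
grasp_force: 58.6
```

```bash
python3 - <<'E'
import cv2
from h import *
from bench import *
s=get_state();print(s['tool_pos'],s['wrist_force'],s['gripper_width'])
a=snapshot('scene');t=s['tool_pos']
print('exp top',proj('scene',t-[0,0,.059+0]+np.array([0,0,.118])),'bottom',proj('scene',t-[0,0,.141]))
x,y=proj('scene',t-[0,0,.06]).astype(int)
c=cv2.resize(a[y-60:y+40,x-50:x+50],(600,600),interpolation=cv2.INTER_CUBIC);print(x-50,y-60)
cv2.imwrite('pics/lift.png',c)
E
```

```text
[0.37432693 0.26249034 0.30301616] [ 0.35672988  0.3273523  -2.19115004] 0.019753403210914025
exp top [342.8  59.6] bottom [330.7 118. ]
285 36
```

View pics/lift.png

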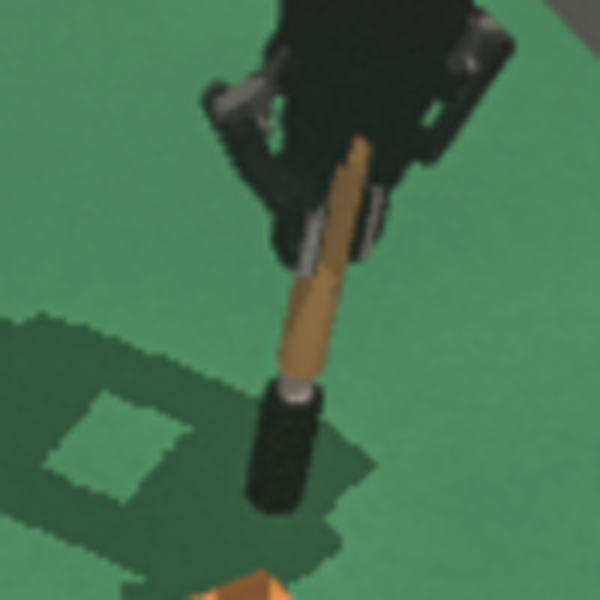

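The brush hangs upright with its bristle end near scene (330.5,119.3), against an expected (330.7,118). I'll carry it to the cup over the cones, with the bristle end at z≈0.16.

Call:
carry_out:
  deltas:
    - [-1,[0.013,0.033,0],0]
    - [-1,[0.026,0.066,0],0]
    - [-1,[0.04,0.1,0],0]
    - [-1,[0.044,0.11,0],0]
    - [-1,[0.044,0.11,0],0]
    - [-1,[0.044,0.11,0],0]
    - [-1,[0.044,0.11,0],0]
    - [-1,[0.044,0.11,0],0]

```text
t: 6.75
tool_pos: [0.4637, 0.0355, 0.2999]
tcp_rot: [0.0, 1.0, -0.0, -0.001]
wrist_force: [1.1, 0.7, -1.0]
gripper_width: 0.0197
grasp_force: 58.8
```

Call:
carry_out:
  deltas:
    - [-1,[0.044,0.11,0],0]
    - [-1,[0.044,0.11,0],0]
    - [-1,[0.044,0.11,0],0]
    - [-1,[0.044,0.11,0],0]
    - [-1,[0.044,0.11,0],0]
    - [-1,[0.035,0.088,0],0]
    - [-1,[0.02,0.055,0],0]
    - [-1,[0.008,0.025,0],0]

```text
t: 7.55
tool_pos: [0.5485, -0.1792, 0.2999]
tcp_rot: [-0.0, 1.0, -0.001, -0.001]
wrist_force: [0.4, 0.8, -2.0]
gripper_width: 0.0194
grasp_force: 58.8
```

```bash
python3 - <<'E'
import cv2
from h import *
from bench import *
s=get_state();t=s['tool_pos'];print(t,s['wrist_force'],s['gripper_width'])
out=[]
for n in('scene','top'):
    a=snapshot(n); x,y=proj(n,np.array([.549,-.1765,.12])).astype(int)
    print(n,x-33,y-50,'bottom',proj(n,t-[0,0,.142]),'cup',proj(n,np.array([.549,-.1765,.095])))
    out.append(cv2.resize(a[y-50:y+50,x-33:x+33],(396,600),interpolation=cv2.INTER_CUBIC))
cv2.imwrite('pics/over.png',np.hstack(out))
E
```

```text
[ 0.54851633 -0.17919048  0.29988874] [ 0.35643751  0.78137654 -1.98038236] 0.019372077177154542
scene 174 179 bottom [204.8 221.8] cup [208.3 234.3]
top 282 105 bottom [318.6 153. ] cup [313.9 156.6]
```

View pics/over.png

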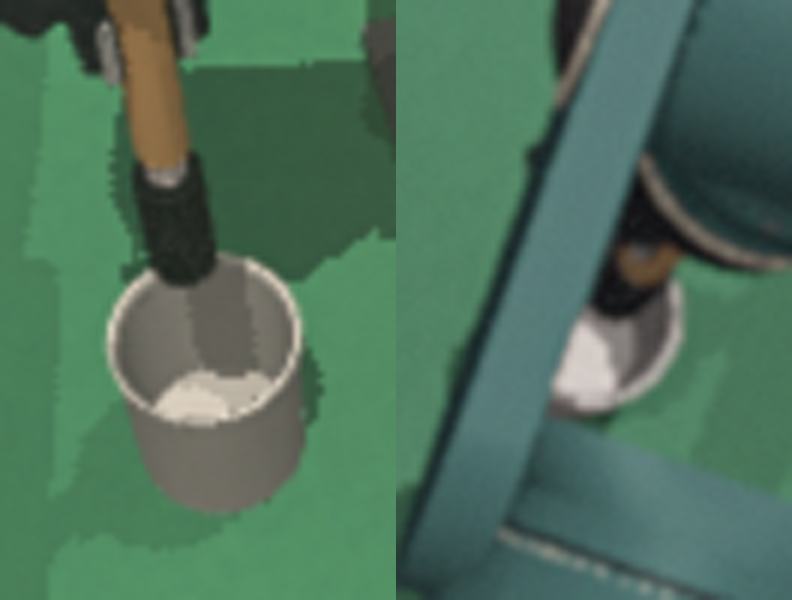

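Call:
carry_out:
  deltas:
    - [-1,[0.002,-0.009,0.02],0]
    - [-1,[0,0,0.06],0]
    - [-1,[0,0,0.08],0]
    - [-1,[0,0,0.08],0]
    - [-1,[0,0,0.07],0]
    - [-1,[0,0,0.05],0]
    - [-1,[0,0,0.03],0]
    - [-1,[0,0,0.01],0]

```text
t: 8.45
tool_pos: [0.549, -0.1746, 0.1802]
tcp_rot: [-0.0, 1.0, 0.0, -0.0]
wrist_force: [0.1, 0.4, -0.7]
gripper_width: 0.02
grasp_force: 58.8
```

Call:
carry_out:
  deltas:
    - [-1,[0,0,0.02],0]
    - [-1,[0,0,0.02],0]
    - [-1,[0,0,0.02],0]
    - [-1,[0,0,0.015],0]
    - [-1,[0,0,0.01],0]
    - [-1,[0,0,0],0]
    - [-1,[0,0,0],0]
    - [-1,[0,0,0],0]

```text
t: 9.25
tool_pos: [0.5494, -0.1751, 0.156]
tcp_rot: [0.0, 1.0, -0.0, 0.0]
wrist_force: [0.2, -0.1, -0.3]
gripper_width: 0.0193
grasp_force: 58.8
```

Call:
carry_out:
  deltas:
    - [-1,[0,0.002,0.005],0]
    - [-1,[0,0,0.005],0]
    - [-1,[0,0,0],0]
    - [-1,[0,0,0],0]
    - [-1,[0,0,0],0]
    - [-1,[0,0,0],0]
    - [-1,[0,0,0],0]
    - [-1,[0,0,0],0]

```text
t: 10.05
tool_pos: [0.5493, -0.1756, 0.1527]
tcp_rot: [-0.0, 1.0, -0.0, -0.0]
wrist_force: [-0.4, -1.0, -1.8]
gripper_width: 0.0195
grasp_force: 58.8
```

Call:
carry_out:
  deltas:
    - [-1,[0,0,-0.02],0]
    - [-1,[0,0,-0.04],0]
    - [-1,[0,0,-0.06],0]
    - [-1,[0,0,-0.07],0]
    - [-1,[0,0,-0.05],0]
    - [-1,[0,0,-0.03],0]
    - [-1,[0,0,-0.01],0]
    - [-1,[0,0,0],0]

```text
t: 10.85
tool_pos: [0.5493, -0.1757, 0.2367]
tcp_rot: [0.0, 1.0, -0.0, 0.0]
wrist_force: [0.6, 0.6, -1.0]
gripper_width: 0.0195
grasp_force: 58.8
```

Call:
carry_out:
  deltas:
    - [-1,[0,0,0.02],0]
    - [-1,[0,0,0.04],0]
    - [-1,[0,0,0.06],0]
    - [-1,[0,0,0.06],0]
    - [-1,[0,0,0.05],0]
    - [-1,[0,0,0.03],0]
    - [-1,[0,0,0.015],0]
    - [-1,[0,0,0.005],0]

```text
t: 11.65
tool_pos: [0.5493, -0.1757, 0.1524]
tcp_rot: [-0.0, 1.0, -0.0, -0.0]
wrist_force: [0.4, 0.4, -0.9]
gripper_width: 0.0197
grasp_force: 58.8
```

Call:
carry_out:
  deltas:
    - [-1,[0,0,0],0]
    - [-1,[0,0,0],0]
    - [-1,[0,0,0],0]
    - [-1,[0,0,0],0]
    - [-1,[0,0,0],0]
    - [-1,[0,0,-0.02],0]
    - [-1,[0,0,-0.03],0]
    - [-1,[0,0,-0.05],0]

```text
t: 12.45
tool_pos: [0.5491, -0.1756, 0.1833]
tcp_rot: [-0.0, 1.0, -0.0, -0.0]
wrist_force: [-0.3, -0.4, -1.6]
gripper_width: 0.0196
grasp_force: 58.8
```

Call:
carry_out:
  deltas:
    - [-1,[0,0,-0.06],0]
    - [-1,[0,0,-0.08],0]
    - [-1,[0,0,-0.08],0]
    - [-1,[0,0,-0.08],0]
    - [-1,[0,0,-0.06],0]
    - [-1,[0,0,-0.03],0]
    - [-1,[0,0,0],0]
    - [-1,[0,0,0],0]

```text
t: 13.25
tool_pos: [0.5492, -0.1756, 0.2988]
tcp_rot: [-0.0, 1.0, -0.0, -0.0]
wrist_force: [0.3, 0.8, -2.3]
gripper_width: 0.02
grasp_force: 58.8
```

Call:
carry_out:
  deltas:
    - [-1,[-0.005,-0.033,0],0]
    - [-1,[-0.01,-0.066,0],0]
    - [-1,[-0.014,-0.1,0],0]
    - [-1,[-0.0155,-0.11,0],0]
    - [-1,[-0.0155,-0.11,0],0]
    - [-1,[-0.0155,-0.11,0],0]
    - [-1,[-0.0155,-0.11,0],0]
    - [-1,[-0.0155,-0.11,0],0]

```text
t: 14.05
tool_pos: [0.5165, 0.0508, 0.2988]
tcp_rot: [-0.0, 1.0, -0.0, -0.001]
wrist_force: [0.7, 0.1, -1.1]
gripper_width: 0.0197
grasp_force: 58.8
```

Call:
carry_out:
  deltas:
    - [-1,[-0.0155,-0.11,0],0]
    - [-1,[-0.0155,-0.11,0],0]
    - [-1,[-0.0155,-0.11,0],0]
    - [-1,[-0.014,-0.1,0],0]
    - [-1,[-0.011,-0.077,0],0]
    - [-1,[-0.006,-0.044,0],0]
    - [-1,[-0.004,-0.026,0],0]
    - [-1,[0,-0.01,0],0]

```text
t: 14.85
tool_pos: [0.4928, 0.2254, 0.2993]
tcp_rot: [0.0, 1.0, 0.0, -0.0]
wrist_force: [-0.2, 0.4, -2.3]
gripper_width: 0.0197
grasp_force: 58.8
```

```bash
python3 - <<'E'
import cv2
from h import *
from bench import *
s=get_state();t=s['tool_pos'];print(t,s['wrist_force'],s['gripper_width'])
# port from w2: camera model of wrist is rigid to tool; orientation unchanged -> shift
m=camera_model('wrist'); o=-m['R'].T@m['t']-t+[.37465,.26020,.26732]
m2=dict(m); m2['t']=-m['R']@o
print('port w2',at_z(ray('wrist',(453.5*.64-.2,96.5*.64-.2),m2),.085))
out=[]
for n in('scene','top'):
    a=snapshot(n); x,y=proj(n,np.array([.493,.2255,.12])).astype(int)
    print(n,x-33,y-50,'bottom',proj(n,t-[0,0,.142]),'port',proj(n,np.array([.493,.2255,.085])))
    out.append(cv2.resize(a[y-50:y+50,x-33:x+33],(396,600),interpolation=cv2.INTER_CUBIC))
cv2.imwrite('pics/port.png',np.hstack(out))
E
```

```text
[0.49276855 0.22542782 0.29931883] [-0.1870437   0.3710377  -2.25305246] 0.01967726002478135
port w2 [0.4929 0.2266 0.085 ]
scene 305 111 bottom [340.4 152.7] port [336.2 169.3]
top 123 129 bottom [153.3 178.1] port [158.7 180.9]
```

View pics/port.png

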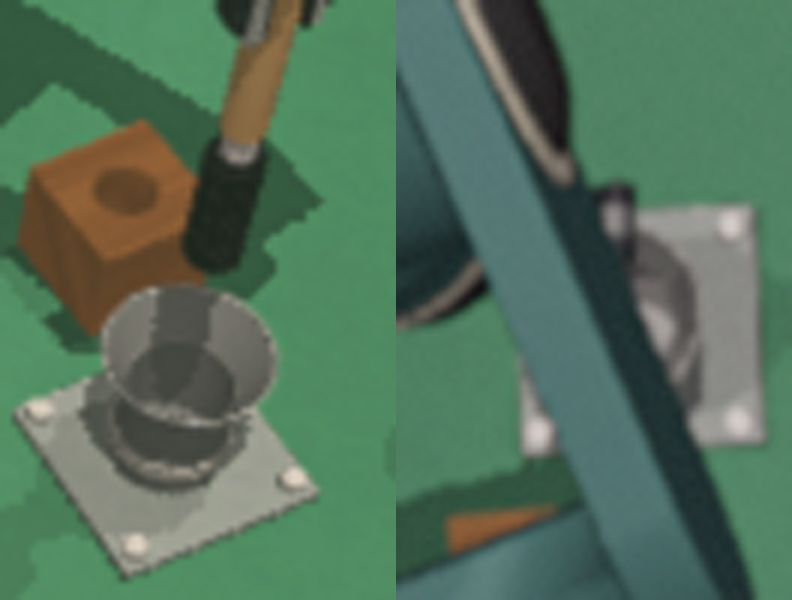

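The bristle end is near scene (340.3,153), against a predicted (340.4,152.7), and it's centred above the port. I'll lower it to 15 mm above the rim.

Call:
carry_out:
  deltas:
    - [-1,[0,-0.002,0.02],0]
    - [-1,[0,0,0.04],0]
    - [-1,[0,0,0.05],0]
    - [-1,[0,0,0.04],0]
    - [-1,[0,0,0.025],0]
    - [-1,[0,0,0.012],0]
    - [-1,[0,0,0.004],0]
    - [-1,[0,0,0],0]

```text
t: 15.75
tool_pos: [0.493, 0.2258, 0.2427]
tcp_rot: [-0.0, 1.0, -0.0, 0.0]
wrist_force: [0.4, -0.8, -1.2]
gripper_width: 0.0198
grasp_force: 58.8
```

```bash
python3 - <<'E'
import cv2
from h import *
from bench import *
s=get_state();t=s['tool_pos'];print(t,s['wrist_force'],s['gripper_width'])
a=snapshot('scene'); print('bottom',proj('scene',t-[0,0,.142]),'origin 140 70')
cv2.imwrite('pics/end.png',cv2.resize(a[90:290,165:405],(720,600),interpolation=cv2.INTER_CUBIC))
E
```

```text
[0.49304754 0.22579717 0.24269988] [ 0.41247008 -0.80177342 -1.19591656] 0.019787203483293266
bottom [337.2 165.8] origin 140 70
```

View pics/end.png

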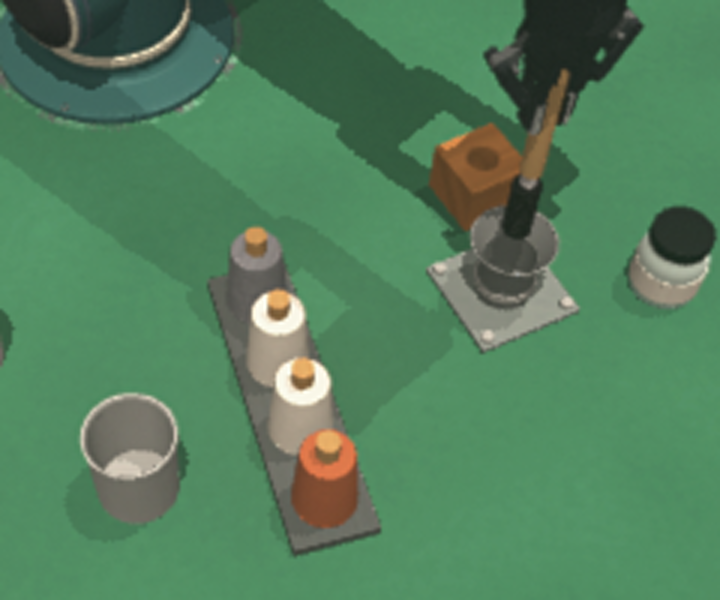

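The brush is upright over the mouth with its end near crop (517,232). The cup is still at its starting pixel and the cones are undisturbed. I'll hand the job in.

```bash
python3 -c "
from bench import arm;print(arm.finish_job())"
```

```text
the job is handed in; nothing more can be done
None
```

I brushed out the cup (down, up to the rim, down again) and handed the job in at about 16 s, with the brush held upright and centred over the port mouth, its bristle end about 15 mm above the rim; the cup and cones look unmoved in the last picture.

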